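# Start the clamp bolt of a cell test fixture

### The arm

A 6-joint arm with a two-finger parallel gripper is mounted at the origin on the work surface. World frame = base frame: x ahead of the robot, y to its left, z up, the work surface at z = 0. Lengths are in m, angles in rad, forces in N, time in s.
With the tool pointing down it reaches from about 0.225 to 0.725 m from the base axis. Payload 3.1 kg.
Tool frame: the origin (TCP) lies between the finger pads, 19 mm behind the fingertips; this is the grasp point; z points along the fingers, y is the direction in which the jaws open and shut (so a half turn about z gives the same grasp; the last joint's range is limited). The gripper opens to 85 mm and grips with 20 to 120 N. Pads are 22 mm wide; open, the fingers measure 114 mm over their backs; the gripper's body (76 mm by 85 mm) begins 54 mm behind the grasp point. The pads swing forward as they close: fully open they stand 13 mm farther back than shut.
Start: joints at [-1.232, 0.048, 0.099, 1.622, 0, 1.443], TCP at [0.236, -0.469, 0.25] pointing down, gripper open.
Joint ranges: [-2.91, 2.91], [-0.99, 1.94], [-1.21, 1.42], [-2.12, 2.29], [-1.49, 1.47], [-3.14, 3.14]. Speed limits (rad/s): [2.79, 2.79, 3.14, 3.14, 3.14, 3.14].

### API

Orientations are given as a unit quaternion [w, x, y, z].
In Python, from station import bot gives the robot as it stands.
- The arm moves only by the shell command python3 -m pendant 'ROWS'. ROWS is JSON, one flat list of numbers, 7 for each row, row after row: the closure, from -1 (fully open) to 1 (shut), so that 0 is half open, then the shift along the world's x, y, z in cm, then the turn, a rotation vector about the world's x, y, z in rad. In form: [hand, x, y, z, wx, wy, wz, hand, x, y, z, wx, wy, wz, ...]. A call has 1 to 20 rows; each row shifts and turns the commanded pose from where the row before left it; what a row does not reach is not made up. A row lasts 1/8 s, in which the tool goes at most 62.5 mm and 10.7 degrees, less where a joint would pass 70% of its speed; a pose out of reach is approached as far as the arm can. A call is refused whole if a number of a shift passes 6.25 or a number of a turn 0.188, either way. A call with a gripper value outside its range is refused whole. The fingers move at their own pace and stop on an object; the grip force is fixed at half the most. Time passes only in rows, so rows that do not move let the fingers close. It gives the time, the measured TCP pose, the force and the opening at its end, in the units of the state.
- bot.observe(): the state, without advancing time (a new reading comes with each control period).
- bot.capture(name): name is "scene" or "top"; returns a dict with "pixels" (384x512x3 uint8, red, green, blue), "z_map" (384x512 float32, m along the optical axis (not along the pixel's ray), 0 where there is no reading), "K" (3x3 intrinsics, pixels), "pose" (4x4, takes a point from camera to world coordinates). Camera axes: x right, y down, z forward; pixel columns grow to the right and rows downward; lengths in m; the calibration is good to about 2 mm. A picture is of the moment at which its call begins.
- bot.sign_off(): hands the job in, once; it reports no verdict.
The state is a dict: "t": time; "qpos": joint angles; "qvel": joint speeds; "joint_torque": joint torques, N m; "tcp_pos": TCP position; "tcp_rot": TCP orientation; "force": force on the tool from outside, world axes, zero at the start; "ft_torque": the same for the moment, N m; "grip_width": finger opening in m.
Only numpy, scipy, OpenCV 4.12 (cv2) and the standard library are available. Lean on these libraries where they do the work, as an engineer would, in place of code of your own. Each camera call takes 0.05 s, during which the arm holds its last target. There are 200 camera calls.

### The job

Lift the T-handled clamp bolt up and off its forked hanger and stand its tip in the threaded boss on the bridge of the battery clamping fixture. Turn it backward (counter-clockwise from above) until you feel it drop into the start of the thread, then turn it forward (clockwise) one full turn, and finish while still gripping the started bolt: do not let go. Leave the plain pin hanging and everything else on the bench where it is.

Things in the scene. Friction and masses are not known exactly. Their poses are not given: they have to be found in the camera images.
- bolt: Steel clamp bolt, upright, 103 mm long, 0.2 to 0.4 kg; origin at the middle of its tip, z up to the handle. From the tip: cone 12 mm wide growing to 22 mm over 8 mm, shank 22 mm in diameter to 70 mm, collar 42 mm in diameter from 70 to 75 mm, neck, T-bar from 79 to 103 mm. It hangs by the collar on two prongs of a fork, tip 60 mm above the bench.
- bar_grip (a point): Middle of the T-bar, on the bolt's axis 98 mm above the tip: put the tool point here from above. The bar is 60 mm long (bolt's x), 14 mm thick (bolt's y), 24 mm tall. Fingers opened to 17 to 20 mm over it still turn the bolt, while it slides freely up and down between them and sinks by its own weight.
- bar_end (a point): End of the T-bar at the bolt's +x, 30 mm from the axis, 91 mm above the tip; shows which way the bar points (bar and bolt are alike both ways round).
- ridge (a point): Underside of one of the two thread ridges, half a turn apart, on the bolt's shank (in line with the bar, at its +x and -x), 34 mm above the tip and 13 mm off the axis. They measure 30 mm across both, each 54 degrees long and 2.5 mm thick.
- boss: Brass threaded boss fixed upright in the fixture's bridge, 52 mm in diameter, 45 mm tall; origin at the centre of its underside, 68 mm above the bench, z up along the hole. Through hole, two-start right-hand thread, 24 mm across the crests, 33 mm at the roots, 12 mm per turn; plain 24 mm bore below it. The threads start at the boss's +x and -x sides, 44 mm up, and run down clockwise.
- boss_mouth (a point): Centre of the boss's top face, 45 mm above its origin. The bolt, set in at any angle, comes to rest with its ridges on top of the threads, its tip 34 to 41 mm below this point.
- thread_start (a point): Upper end of one of the two threads (boss's +x side, 14 mm off the axis, 44 mm up; the other half a turn round). Turned counter-clockwise from above, the resting bolt climbs 12 mm per turn, at most half a turn, until the bar points 27 degrees or a little more counter-clockwise past the starts; there it falls 6 mm, to tip 40 mm below the mouth. Turned clockwise from there it sinks 12 mm per turn.
- fixture: Clamping fixture fixed to the bench: base plate 130 x 200 x 12 mm with a battery cell under a steel plate, and a grey bridge along its y, 50 mm wide, 206 mm long, top 99 mm above the bench, on two columns with nuts to 107 mm. The boss stands in its middle. Origin at the centre of the base's underside.
- rack: Fixed hanger rack; origin under its grey upright frame (two posts and a crossbar, 160 mm along y, 12 mm thick, 130 mm tall). Two forks stick out to its -x, centred 45 mm to either side; each has two prongs 34 mm apart, top 130 mm above the bench, ending in upturned tips 9 mm high. Bolt and pin hang one in each, 75 mm in front of the frame, and come out straight up.
- pin: Bystander: plain steel locating pin hanging in the other fork: shorter shank, same collar, no thread ridges, and a round knob 26 mm in diameter instead of the T-bar, 86 mm tall. Origin at its tip.
- cell: Bystander: loose blue battery cell 27 x 100 x 74 mm, upright, origin under its centre.
- meter: Bystander: yellow hand multimeter 150 x 80 x 35 mm, origin under its centre.
- wrench: Bystander: steel wrench lying flat, origin under its middle.
- screwdriver: Bystander: screwdriver lying flat, origin under its middle.
- solvent: Bystander: bottle 60 mm in diameter, 150 mm tall, origin under its centre.
- yellow_bin: Bystander: yellow open bin 140 x 100 x 70 mm, origin under its centre.
- spacer: Bystander: aluminium ring 44 mm in diameter, 12 mm high, origin under its centre.
There are look-alikes about, which are no part of the job. What is shaped like the bolt but brown or red is not meant.

How it is judged:
By the outcome, as a careful person would: the job done as asked, in the order asked, and still so for the second after the job is handed in, while the arm keeps its last pose, push and grip.
It also fails if it takes over 72 s, if anything falls off the work surface, if the arm or the gripper's body presses on something with over 40 N, if the wrist force passes 120 N, or if a joint passes its speed limit or range.

## Working session

There is one attempt and no reset: what is moved stays moved. The work goes in short steps, Python scripts to look and compute and a shell command to move; the robot and the scene stay as the last step left them, time stands still between calls to the robot, and variables do not carry over. Pictures are saved under pics/ and viewed, about 8 in all and at most 12, crops included, and the job is handed in when it is done.

```bash
mkdir -p pics; ls
python3 - <<'E'
from station import bot
import cv2,numpy as np,pickle
s=bot.observe(); print({k:np.round(v,3) for k,v in s.items()})
for n in("scene","top"):
    c=bot.capture(n); pickle.dump(c,open(n+"0.pkl","wb"))
    cv2.imwrite(f"pics/{n}0.png",cv2.resize(c["pixels"][:,:,::-1],(800,600),interpolation=cv2.INTER_CUBIC))
    print(n,c["K"].round(1).tolist(),c["pose"].round(3).tolist())
E
```

```text
pics
{'t': np.float64(0.0), 'qpos': array([-1.232,  0.049,  0.098,  1.622, -0.   ,  1.443]), 'qvel': array([ 0.002, -0.   ,  0.001,  0.001,  0.   ,  0.001]), 'joint_torque': array([-0.0000e+00, -3.3877e+01,  3.2002e+01,  2.0000e-02, -0.0000e+00,
       -0.0000e+00]), 'tcp_pos': array([ 0.236, -0.468,  0.249]), 'tcp_rot': array([-0.001,  0.973,  0.231, -0.   ]), 'force': array([-0.398,  0.853,  0.409]), 'ft_torque': array([-0.016,  0.001, -0.016]), 'grip_width': np.float64(0.085)}
scene [[392.8, 0.0, 256.8], [0.0, 392.8, 192.1], [0.0, 0.0, 1.0]] [[0.828, 0.417, -0.374, 0.977], [0.56, -0.623, 0.546, -0.554], [-0.005, -0.661, -0.75, 0.932], [0.0, 0.0, 0.0, 1.0]]
top [[417.4, 0.0, 262.1], [0.0, 417.4, 194.1], [0.0, 0.0, 1.0]] [[0.009, -0.98, 0.197, 0.313], [-1.0, -0.008, 0.006, 0.024], [-0.005, -0.197, -0.98, 1.347], [0.0, 0.0, 0.0, 1.0]]
```

View pics/scene0.png

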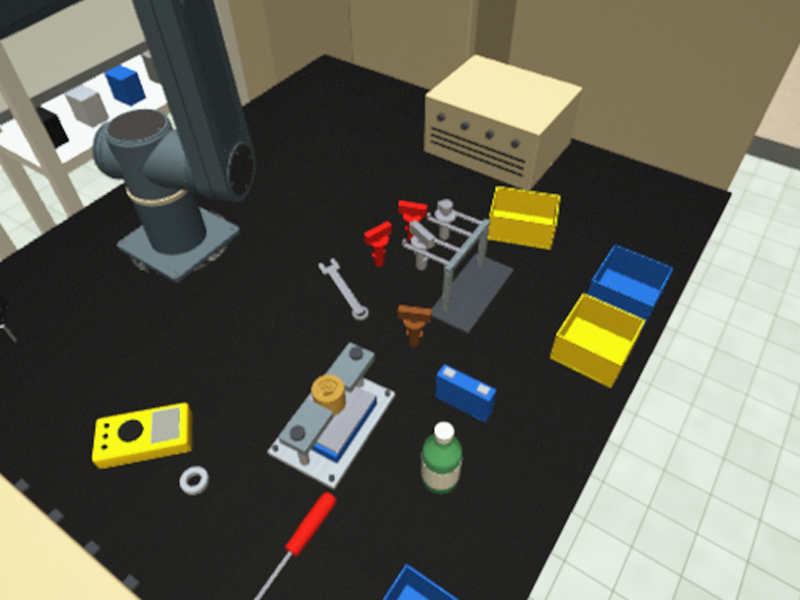

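View pics/top0.png

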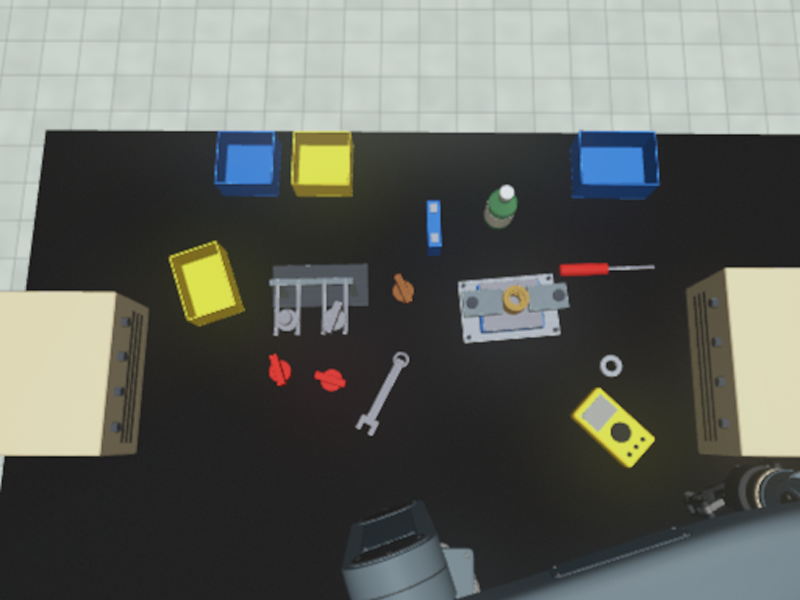

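The bolt hangs in the right-hand fork in the top view at about (335,317) of 800x600, and the pin is at (287,318). The boss is at (516,298). In the scene view the bolt is at about (421,238), the pin at (445,210) and the boss at (328,392). Next I'll make an enlarged composite of the depth-registered crops.

```bash
cat > h.py <<'E'
import pickle,numpy as np,cv2
def load(n): return pickle.load(open(n,"rb"))
def cloud(c):
    K=c["K"];z=c["z_map"];v,u=np.mgrid[0:z.shape[0],0:z.shape[1]]
    P=np.stack([(u-K[0,2])/K[0,0]*z,(v-K[1,2])/K[1,1]*z,z],-1)
    return P@c["pose"][:3,:3].T+c["pose"][:3,3]
def ray(c,u,v,h):
    d=c["pose"][:3,:3]@np.array([(u-c["K"][0,2])/c["K"][0,0],(v-c["K"][1,2])/c["K"][1,1],1]);o=c["pose"][:3,3]
    return o+d*(h-o[2])/d[2]
def proj(c,p):
    q=c["pose"][:3,:3].T@(np.array(p)-c["pose"][:3,3]);q=c["K"]@q;return q[:2]/q[2]
def crop(c,u0,v0,w,h,s):
    return cv2.resize(np.ascontiguousarray(c["pixels"][v0:v0+h,u0:u0+w,::-1]),(w*s,h*s),interpolation=cv2.INTER_CUBIC)
E
python3 - <<'E'
from h import *
t,s=load("top0.pkl"),load("scene0.pkl")
im=np.vstack([np.hstack([crop(t,180,180,50,37,8),crop(t,305,173,50,37,8)]),np.hstack([crop(s,245,125,50,37,8),crop(s,185,230,50,37,8)])])
cv2.imwrite("pics/c1.png",im)
for n,c in(("t",t),("s",s)):
    P=cloud(c)
    x=P[...,0];y=P[...,1];z=P[...,2]
    a,b=((slice(165,220),slice(170,240)),(slice(165,215),slice(285,370))) if n=="t" else ((slice(120,180),slice(245,320)),(slice(220,300),slice(170,250)))
    for r in(a,b):
        zz=z[r];h,e=np.histogram(zz,np.arange(-.01,.2,.01));print(n,h)
    Q=P[a].reshape(-1,3);
    for lo in(.125,.135,.145,.155): 
        m=(Q[:,2]>lo)&(Q[:,2]<.2);print(lo,m.sum(),Q[m].min(0).round(3),Q[m].max(0).round(3))
    Q=P[b].reshape(-1,3)
    for lo in(.095,.108): 
        m=(Q[:,2]>lo)&(Q[:,2]<.2);print("boss",lo,m.sum(),Q[m].min(0).round(3),Q[m].max(0).round(3),Q[m].mean(0).round(4))
E
```

```text
t [ 944 1385  503    9   10    6   12   12    8    9    8    7   13  341
  365   17   56  118    0    0]
t [1033  911  479   80   70  539   18    1   14   47  560  351  125    0
    0    0    0    0    0    0]
0.125 863 [0.494 0.141 0.125] [0.607 0.3   0.169]
0.135 277 [0.495 0.149 0.135] [0.601 0.287 0.169]
0.145 183 [0.496 0.158 0.145] [0.554 0.274 0.169]
0.155 163 [0.496 0.16  0.155] [0.554 0.274 0.169]
boss 0.095 961 [ 0.54  -0.278  0.095] [ 0.608 -0.071  0.118] [ 0.5734 -0.1723  0.102 ]
boss 0.108 180 [ 0.549 -0.262  0.108] [ 0.599 -0.08   0.118] [ 0.5731 -0.1713  0.1116]
s [1318 1429  213   40   46   42   31   60  106   94  105  115   37  308
  320   44   64  110    0    0]
s [1268 1747  785  111  123  698   11    1   25  143  740  521  212    0
    0    0    0    0    0    0]
0.125 794 [0.495 0.135 0.125] [0.609 0.297 0.167]
0.135 297 [0.495 0.146 0.135] [0.557 0.282 0.167]
0.145 199 [0.498 0.152 0.145] [0.557 0.271 0.167]
0.155 141 [0.498 0.153 0.155] [0.556 0.271 0.167]
boss 0.095 1405 [ 0.542 -0.283  0.095] [ 0.61  -0.074  0.117] [ 0.5779 -0.1864  0.1024]
boss 0.108 274 [ 0.55  -0.271  0.108] [ 0.601 -0.084  0.117] [ 0.5762 -0.1789  0.1119]
```

View pics/c1.png

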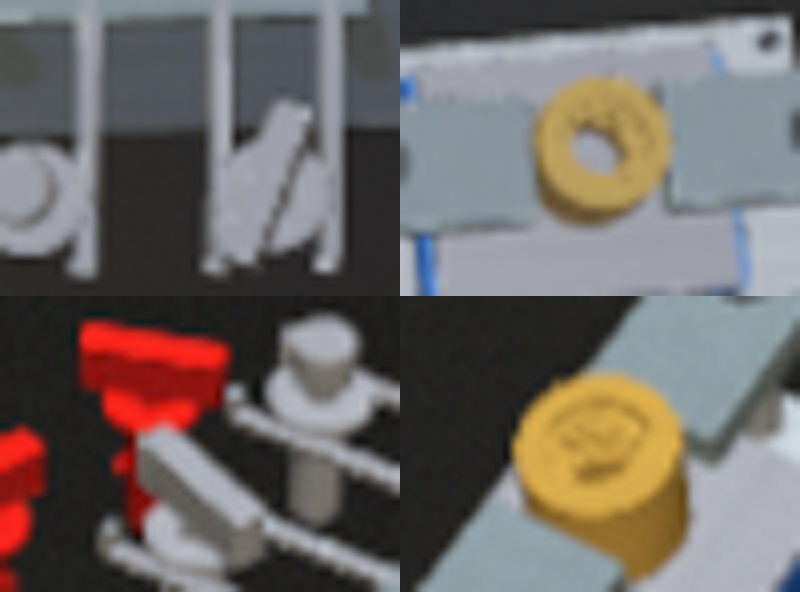

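```bash
cat > m.py <<'E'
from h import *
from scipy.optimize import least_squares
def bar(c,lo,hi,xl=(.48,.57),yl=(.13,.215)):
    P=cloud(c);Q=P.reshape(-1,3)
    m=(Q[:,2]>lo)&(Q[:,2]<hi)&(Q[:,0]>xl[0])&(Q[:,0]<xl[1])&(Q[:,1]>yl[0])&(Q[:,1]<yl[1])
    A=Q[m];r=cv2.minAreaRect((A[:,:2]*1000).astype(np.float32));e=np.linalg.eigh(np.cov(A[:,:2].T))[1][:,1]
    return len(A),A.mean(0).round(4),np.array(r[0]).round(1),np.array(r[1]).round(1),round(r[2],1),"pca",np.degrees(np.arctan2(e[1],e[0])).round(1),"ztop",np.percentile(A[:,2],[50,90]).round(4)
def boss(c):
    P=cloud(c);Q=P.reshape(-1,3);hsv=cv2.cvtColor(c["pixels"],cv2.COLOR_RGB2HSV).reshape(-1,3)
    m=(np.hypot(Q[:,0]-.574,Q[:,1]+.173)<.05)&(Q[:,2]>.109)&(hsv[:,1]>90)&(hsv[:,0]>10)&(hsv[:,0]<30)
    A=Q[m];h=cv2.convexHull((A[:,:2]*1000).astype(np.float32))
    (x,y),r=cv2.minEnclosingCircle(h);f=cv2.fitEllipse(h)
    return len(A),"circle",round(x,1),round(y,1),round(r,1),"ell",np.round(f[0],1),np.round(f[1],1),"z",np.median(A[:,2]).round(4)
if __name__=="__main__":
    for n in("top","scene"):
        c=load(n+"0.pkl");print(n,*bar(c,.157,.175));print(*boss(c))
        P=cloud(c);Q=P.reshape(-1,3)
        # bridge direction
        m=(np.hypot(Q[:,0]-.574,Q[:,1]+.173)<.12)&(abs(Q[:,2]-.098)<.006)
        print("bridge",*(lambda r:(np.array(r[0]).round(1),np.array(r[1]).round(1),round(r[2],1)))(cv2.minAreaRect((Q[m,:2]*1000).astype(np.float32))))
        # inside of boss
        m=(np.hypot(Q[:,0]-.574,Q[:,1]+.173)<.018)
        h,e=np.histogram(Q[m,2],np.arange(0,.13,.005));print(h)
E
python3 m.py
```

```text
top 98 [0.5253 0.1735 0.1622] [525.7 173.4] [13.8 59.4] 70.6 pca 160.5 ztop [0.1625 0.1651]
125 circle 573.8 -173.5 25.2 ell [ 574.2 -172.9] [47.4 50. ] z 0.1122
bridge [ 573.8 -174. ] [ 50.5 205.7] 5.7
[ 0  0  0  0  0  0  0  0 10 11  1  0  0  0  2  3  4  5  2  4  9 30 29  2
  0]
scene 86 [0.5283 0.1675 0.1624] [526.5 169. ] [14.  61.1] 71.1 pca 160.1 ztop [0.1627 0.1647]
219 circle 575.8 -177.7 26.7 ell [ 575.4 -177.9] [50.5 52.5] z 0.1127
bridge [ 575.5 -178.2] [ 52.2 207.2] 5.5
[ 0  0  0  0  0  0  0  0  3  5  0  0  0  0  1  6 10 10  8 12 13 25 59  3
  0]
```

The bar's top is at z≈0.163 and it lies along 160.5°. The bolt axis is at about (0.526, 0.171) and the boss at about (0.575, -0.176). Both views agree on the offset between bolt and boss, but they differ by 4 mm in absolute y, so I'll use the mean and correct visually. Now I'll move above the bolt.

```bash
python3 -m pendant '[0,1.81,4.0,0,0,0,0.146, 0,1.81,4.0,0,0,0,0.146, 0,1.81,4.0,0,0,0,0.146, 0,1.81,4.0,0,0,0,0.146, 0,1.81,4.0,0,0,0,0.146, 0,1.81,4.0,0,0,0,0.146, 0,1.81,4.0,0,0,0,0.146, 0,1.81,4.0,0,0,0,0.146, 0,1.81,4.0,0,0,0,0.146, 0,1.81,4.0,0,0,0,0.146, 0,1.81,4.0,0,0,0,0.146, 0,1.81,4.0,0,0,0,0.146, 0,1.81,4.0,0,0,0,0.146, 0,1.81,4.0,0,0,0,0.146, 0,1.81,4.0,0,0,0,0.146, 0,1.81,4.0,0,0,0,0.146, 0,0,0,0,0,0,0, 0,0,0,0,0,0,0]'
cat > st.py <<'E'
from station import bot
import numpy as np
from scipy.spatial.transform import Rotation as R
s=bot.observe();q=s["tcp_rot"];m=R.from_quat([*q[1:],q[0]]).as_matrix()
print("t",round(float(s["t"]),2),"tcp",s["tcp_pos"].round(4),"yaw",np.degrees(np.arctan2(m[1,0],m[0,0])).round(2),"zax",m[:,2].round(3),"q1",s["qpos"][0].round(3),"q6",s["qpos"][5].round(3),"F",s["force"].round(2),"T",s["ft_torque"].round(3),"w",round(float(s["grip_width"]),4))
E
python3 st.py
python3 - <<'E'
from station import bot
from h import *
cs=[]
for n in("top","scene"):
    c=bot.capture(n);pickle.dump(c,open(n+"1.pkl","wb"));cs.append(c)
im=np.hstack([crop(cs[0],160,140,100,125,4),crop(cs[1],215,55,100,125,4)])
cv2.imwrite("pics/c2.png",im)
E
```

```text
t: 2.35
tcp_pos: [0.5254, 0.1709, 0.2494]
tcp_rot: [-0.001, 0.169, 0.986, -0.001]
force: [-0.2, -0.4, 0.6]
grip_width: 0.0426
t 2.35 tcp [0.5254 0.1709 0.2494] yaw 160.56 zax [-0.002 -0.001 -1.   ] q1 0.193 q6 0.533 F [-0.23 -0.45  0.56] T [-0.03   0.05  -0.004] w 0.0426
```

View pics/c2.png

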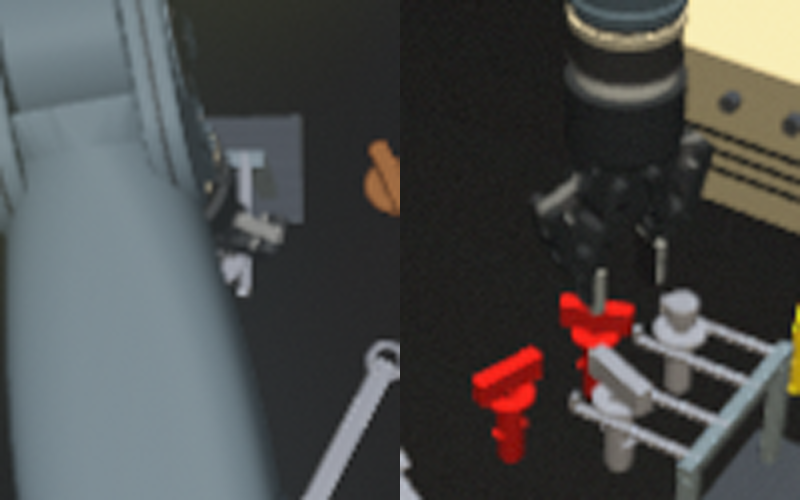

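Run:
```python
from h import *
c=load("scene1.pkl");p=np.array([.5254,.1709,.2494-.019+.004]);y=np.array([np.cos(np.radians(70.6)),np.sin(np.radians(70.6)),0])
for d in(-.0213,0,.0213):print(d,proj(c,p+d*y).round(1))
P=cloud(c);Q=P.reshape(-1,3)
m=(abs(Q[:,0]-.525)<.04)&(abs(Q[:,1]-.17)<.06)&(Q[:,2]>.222)&(Q[:,2]<.26)
A=Q[m];s=(A-p)@y; x=(A-p)@np.array([y[1],-y[0],0])
for k in(s<0,s>0):print(k.sum(),A[k].min(0).round(4),A[k].max(0).round(4),"s",np.percentile(s[k],[5,50,95]).round(4),"x",np.percentile(x[k],[0,5,50,95,100]).round(4))
```

```text
-0.0213 [263.6 130.3]
0 [269.7 127.3]
0.0213 [275.7 124.4]
49 [0.5077 0.1317 0.2359] [0.5297 0.1432 0.2599] s [-0.0382 -0.0335 -0.026 ] x [-0.0062 -0.004   0.0088  0.0131  0.0142]
54 [0.525  0.1823 0.234 ] [0.5464 0.201  0.2597] s [0.0176 0.0191 0.0309] x [-0.0078 -0.0046  0.0078  0.0136  0.0148]
```

```bash
python3 -m pendant '[0,0,0,-1.5,0,0,0, 0,0,0,-1.5,0,0,0, 0,0,0,-1.5,0,0,0, 0,0,0,-1.5,0,0,0, 0,0,0,-1.5,0,0,0, 0,0,0,-1.0,0,0,0, 0,0,0,-0.6,0,0,0, 0,0,0,0,0,0,0, 1,0,0,0,0,0,0, 1,0,0,0,0,0,0, 1,0,0,0,0,0,0, 1,0,0,0,0,0,0, 1,0,0,0,0,0,0, 1,0,0,0,0,0,0]'; python3 st.py
```

```text
t: 4.2
tcp_pos: [0.5265, 0.1714, 0.16]
tcp_rot: [0.001, 0.169, 0.986, 0.0]
force: [0.5, 1.0, 6.4]
grip_width: 0.0124
t 4.2 tcp [0.5265 0.1714 0.16  ] yaw 160.59 zax [ 0.002  0.001 -1.   ] q1 0.193 q6 0.532 F [0.54 1.01 6.37] T [ 0.092 -0.1   -0.033] w 0.0124
```

```bash
python3 -m pendant '[1,0,0,0.5,0,0,0, 1,0,0,0.5,0,0,0, 1,0,0,1,0,0,0, 1,0,0,1.5,0,0,0, 1,0,0,1.5,0,0,0, 1,0,0,1.5,0,0,0, 1,0,0,1.5,0,0,0, 1,0,0,2,0,0,0, 1,0,0,0,0,0,0, 1,0,0,0,0,0,0]'; python3 st.py
python3 - <<'E'
from station import bot
from h import *
c=bot.capture("scene");pickle.dump(c,open("scene2.pkl","wb"))
cv2.imwrite("pics/c3.png",crop(c,215,55,100,125,4))
E
```

```text
t: 5.45
tcp_pos: [0.5258, 0.1712, 0.2586]
tcp_rot: [-0.0, 0.169, 0.986, -0.0]
force: [-0.2, -0.9, -1.6]
grip_width: 0.0126
t 5.45 tcp [0.5258 0.1712 0.2586] yaw 160.59 zax [-0. -0. -1.] q1 0.193 q6 0.532 F [-0.19 -0.91 -1.59] T [-0.019  0.04  -0.015] w 0.0126
```

View pics/c3.png

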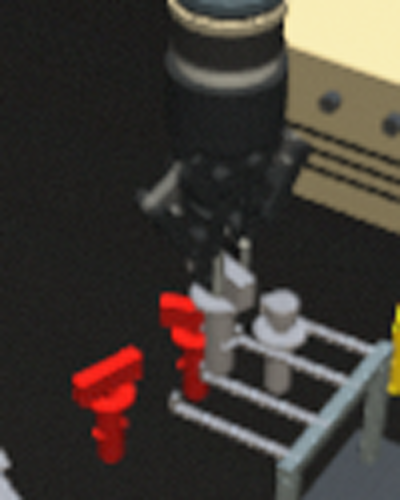

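The bolt is off the fork and held square in the jaws. It weighs about 0.25 kg by the wrist force, and the pin is still hanging. Next I'll carry it over the boss at the same height.

```bash
python3 -m pendant '[1,0.3,-2.2,0,0,0,0, 1,0.6,-4.3,0,0,0,0, 1,0.6,-4.3,0,0,0,0, 1,0.6,-4.3,0,0,0,0, 1,0.6,-4.3,0,0,0,0, 1,0.6,-4.3,0,0,0,0, 1,0.6,-4.3,0,0,0,0, 1,0.6,-4.3,0,0,0,0, 1,0.4,-2.4,0,0,0,0, 1,0,0,0,0,0,0, 1,0,0,0,0,0,0]'; python3 st.py
python3 - <<'E'
from station import bot
from h import *
cs=[]
for n in("top","scene"):
    c=bot.capture(n);pickle.dump(c,open(n+"3.pkl","wb"));cs.append(c)
im=np.hstack([crop(cs[0],280,130,80,100,5),crop(cs[1],165,165,80,100,5)])
cv2.imwrite("pics/c4.png",im)
E
```

```text
t: 6.88
tcp_pos: [0.5747, -0.1748, 0.2586]
tcp_rot: [-0.001, 0.168, 0.986, 0.001]
force: [-0.3, -0.4, -1.5]
grip_width: 0.0129
t 6.88 tcp [ 0.5747 -0.1748  0.2586] yaw 160.63 zax [-0.001  0.001 -1.   ] q1 -0.407 q6 -0.069 F [-0.34 -0.37 -1.51] T [ 0.023 -0.004 -0.008] w 0.0129
```

View pics/c4.png

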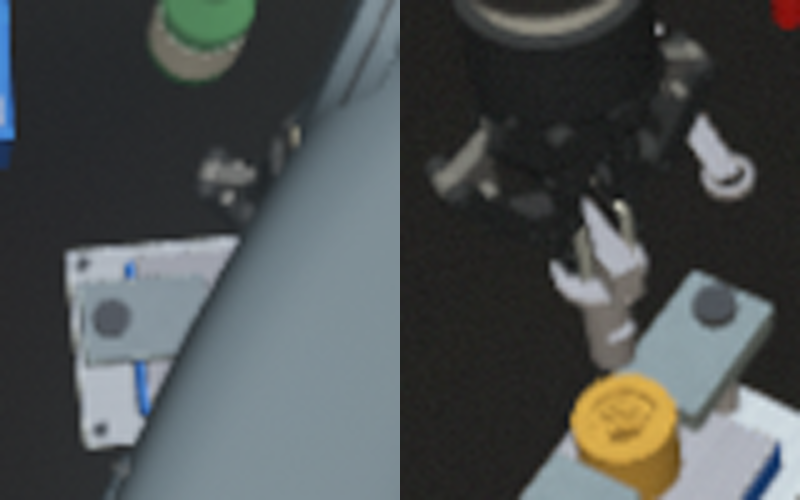

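```bash
cat > fit.py <<'E'
from h import *
import sys
from scipy.optimize import least_squares
c=load(sys.argv[1]);P=cloud(c);Q=P.reshape(-1,3);hsv=cv2.cvtColor(c["pixels"],cv2.COLOR_RGB2HSV).reshape(-1,3)
d=np.hypot(Q[:,0]-.575,Q[:,1]+.176)
def circ(A,r,f=.5):
    s=least_squares(lambda p:np.hypot(A[:,0]-p[0],A[:,1]-p[1])-r,[.575,-.176],loss="soft_l1",f_scale=.001);return s.x.round(4),len(A),np.sqrt(np.mean(s.fun**2)).round(4)
br=(hsv[:,1]>90)&(hsv[:,0]>10)&(hsv[:,0]<30)
s=(d<.025)&(Q[:,2]>.162)&(Q[:,2]<.22)&(hsv[:,1]<80)
print("shank pts z",np.percentile(Q[s,2],[0,2,10,50,90]).round(4))
b=(d<.04)&br&(Q[:,2]>.075)&(Q[:,2]<.107);print("boss side",*circ(Q[b],.026))
t=(d<.04)&br&(Q[:,2]>.109)&(Q[:,2]<.12);h=cv2.convexHull((Q[t,:2]*1000).astype(np.float32));print("boss top",np.round(cv2.fitEllipse(h)[0],1),"rings",circ(h[:,0]/1000.,.026))
for lo,hi in((.16,.185),(.185,.19),(.2,.222),(.16,.222)):
    k=s&(Q[:,2]>lo)&(Q[:,2]<hi)
    if k.sum()>5: print("shank",lo,*circ(Q[k],.011))
# silhouette centre per image row of shank vs axis
z=s.reshape(384,512)
for v in range(384):
    u=np.flatnonzero(z[v])
    if len(u)>4: print(v,u[0],u[-1],(u.mean()),P[v,u,2].mean().round(3))
E
python3 fit.py scene3.pkl
```

```text
shank pts z [0.1641 0.1682 0.173  0.1947 0.2087]
boss side [ 0.5753 -0.1912] 148 0.0064
boss top [ 575.2 -177.5] rings (array([ 0.5753, -0.1775]), 23, np.float64(0.0006))
shank 0.16 [ 0.5741 -0.1762] 40 0.0007
shank 0.185 [ 0.5755 -0.1758] 9 0.0007
shank 0.2 [ 0.5741 -0.1759] 33 0.0008
shank 0.16 [ 0.5745 -0.1761] 112 0.0013
227 201 210 205.5 0.211
228 201 210 205.5 0.206
229 202 210 206.0 0.203
230 202 210 206.0 0.2
231 202 211 206.5 0.197
232 202 211 206.5 0.192
233 202 211 206.5 0.189
234 203 211 207.0 0.183
235 203 211 207.0 0.18
236 203 211 207.0 0.176
237 203 210 206.5 0.173
238 204 209 206.5 0.169
```

In the scene view the shank axis sits at (0.5743, -0.1761) and the boss at (0.5753, -0.1775), so I'll shift by (+0.1, -0.14) cm. The descent will stop with the tip just inside the mouth.

```bash
python3 -m pendant '[1,0.1,-0.14,-1,0,0,0, 1,0,0,-1,0,0,0, 1,0,0,-1,0,0,0, 1,0,0,-1,0,0,0, 1,0,0,-0.5,0,0,0, 1,0,0,-0.5,0,0,0, 1,0,0,-0.4,0,0,0, 1,0,0,-0.4,0,0,0, 1,0,0,0,0,0,0, 1,0,0,0,0,0,0]'; python3 st.py
python3 - <<'E'
from station import bot
from h import *
c=bot.capture("scene");pickle.dump(c,open("scene4.pkl","wb"))
cv2.imwrite("pics/c5.png",crop(c,165,165,80,100,5))
E
```

```text
t: 8.22
tcp_pos: [0.5757, -0.1771, 0.2009]
tcp_rot: [-0.0, 0.169, 0.986, 0.0]
force: [-0.0, 0.7, -2.7]
grip_width: 0.0127
t 8.22 tcp [ 0.5757 -0.1771  0.2009] yaw 160.59 zax [-0.  0. -1.] q1 -0.41 q6 -0.071 F [-0.    0.67 -2.68] T [ 0.16   0.224 -0.022] w 0.0127
```

View pics/c5.png

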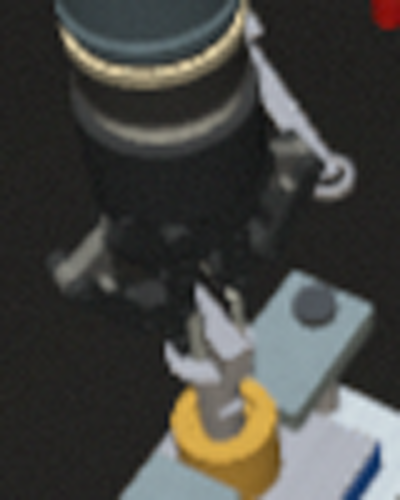

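The tip has entered the hole, with the bolt upright and centred at about (222,415). I'll go down further in small steps.

```bash
python3 -m pendant '[1,0,0,-0.3,0,0,0, 1,0,0,-0.3,0,0,0, 1,0,0,0,0,0,0]'; python3 st.py; python3 -m pendant '[1,0,0,-0.3,0,0,0, 1,0,0,-0.3,0,0,0, 1,0,0,-0.3,0,0,0, 1,0,0,0,0,0,0]'; python3 st.py
```

```text
t: 8.65
tcp_pos: [0.5757, -0.1769, 0.1945]
tcp_rot: [-0.0, 0.169, 0.986, 0.0]
force: [-0.6, 1.9, -2.3]
grip_width: 0.0127
t 8.65 tcp [ 0.5757 -0.1769  0.1945] yaw 160.6 zax [-0.001  0.001 -1.   ] q1 -0.41 q6 -0.071 F [-0.63  1.88 -2.26] T [ 0.425  0.277 -0.029] w 0.0127
t: 9.15
tcp_pos: [0.5757, -0.177, 0.1854]
tcp_rot: [-0.0, 0.169, 0.986, 0.0]
force: [-1.2, 3.2, -3.3]
grip_width: 0.0127
t 9.15 tcp [ 0.5757 -0.177   0.1854] yaw 160.59 zax [-0.001  0.001 -1.   ] q1 -0.41 q6 -0.071 F [-1.22  3.15 -3.29] T [ 0.735  0.294 -0.052] w 0.0127
```

```bash
python3 -m pendant '[1,-0.02,0.06,-0.2,0,0,0, 1,0,0,-0.2,0,0,0, 0.57,0,0,0,0,0,0, 0.57,0,0,0,0,0,0, 0.57,0,0,0,0,0,0]'; python3 st.py
cat > col.py <<'E'
from station import bot
from h import *
import sys
c=bot.capture("scene");pickle.dump(c,open("s_%s.pkl"%sys.argv[1],"wb"))
Q=cloud(c).reshape(-1,3);hsv=cv2.cvtColor(c["pixels"],cv2.COLOR_RGB2HSV).reshape(-1,3)
d=np.hypot(Q[:,0]-.5755,Q[:,1]+.1775)
m=(d<.04)&(Q[:,2]>.118)&(Q[:,2]<.2)&(hsv[:,1]<90)&(hsv[:,2]>90)
h,e=np.histogram(Q[m,2]*1000,np.arange(118,202,2));print(dict(zip(e[:-1].astype(int).tolist(),h.tolist())))
b=m&(d>.013)&(d<.022);print("ann",np.percentile(Q[b,2],[5,25,50,75]).round(4),"maxz",np.percentile(Q[m,2],[95,98,100]).round(4))
E
python3 col.py 5
```

```text
t: 9.78
tcp_pos: [0.5762, -0.1772, 0.1827]
tcp_rot: [0.001, 0.169, 0.986, -0.0]
force: [-0.2, 0.3, -0.6]
grip_width: 0.0184
t 9.78 tcp [ 0.5762 -0.1772  0.1827] yaw 160.57 zax [ 0.002 -0.001 -1.   ] q1 -0.409 q6 -0.07 F [-0.18  0.25 -0.61] T [-0.045  0.015 -0.003] w 0.0184
{118: 3, 120: 5, 122: 2, 124: 3, 126: 3, 128: 2, 130: 2, 132: 0, 134: 0, 136: 0, 138: 0, 140: 0, 142: 0, 144: 2, 146: 4, 148: 14, 150: 18, 152: 14, 154: 0, 156: 4, 158: 3, 160: 2, 162: 5, 164: 3, 166: 7, 168: 10, 170: 6, 172: 11, 174: 11, 176: 29, 178: 47, 180: 15, 182: 3, 184: 5, 186: 1, 188: 1, 190: 3, 192: 5, 194: 3, 196: 2, 198: 1}
ann [0.1487 0.1518 0.1718 0.1795] maxz [0.1914 0.1941 0.1991]
```

The collar top has dropped to 0.151, so the bolt rests with its tip about 37 mm below the mouth, free between the fingers. I'll lower the hand to the bar and start turning backward (CCW, +z).

```bash
python3 -m pendant '[0.57,0,0,-0.4,0,0,0, 0.57,0,0,-0.4,0,0,0, 0.57,0,0,0,0,0,0.12, 0.57,0,0,0,0,0,0.12, 0.57,0,0,0,0,0,0.12, 0.57,0,0,0,0,0,0.12, 0.57,0,0,0,0,0,0]'; python3 st.py; python3 col.py 6 
python3 -m pendant '[0.57,0,0,0,0,0,0.12, 0.57,0,0,0,0,0,0.12, 0.57,0,0,0,0,0,0]'; python3 st.py; python3 col.py 7
```

```text
t: 10.7
tcp_pos: [0.5754, -0.1766, 0.1737]
tcp_rot: [-0.0, -0.07, 0.998, 0.0]
force: [-0.4, -0.3, -0.3]
grip_width: 0.0184
t 10.7 tcp [ 0.5754 -0.1766  0.1737] yaw -171.99 zax [-0.001  0.    -1.   ] q1 -0.409 q6 -0.549 F [-0.36 -0.31 -0.31] T [-0.025 -0.001 -0.034] w 0.0184
{118: 3, 120: 3, 122: 4, 124: 1, 126: 5, 128: 2, 130: 1, 132: 0, 134: 0, 136: 0, 138: 0, 140: 0, 142: 0, 144: 0, 146: 2, 148: 6, 150: 21, 152: 6, 154: 1, 156: 0, 158: 5, 160: 7, 162: 7, 164: 6, 166: 8, 168: 5, 170: 9, 172: 7, 174: 7, 176: 20, 178: 28, 180: 10, 182: 1, 184: 0, 186: 1, 188: 2, 190: 1, 192: 4, 194: 0, 196: 0, 198: 1}
ann [0.1487 0.1517 0.1662 0.1785] maxz [0.1824 0.1924 0.1981]
t: 11.12
tcp_pos: [0.5756, -0.1766, 0.174]
tcp_rot: [-0.0, -0.188, 0.982, -0.0]
force: [-0.6, -0.4, 0.3]
grip_width: 0.0186
t 11.12 tcp [ 0.5756 -0.1766  0.174 ] yaw -158.32 zax [-0. -0. -1.] q1 -0.409 q6 -0.788 F [-0.64 -0.41  0.28] T [-0.011  0.042 -0.039] w 0.0186
{118: 1, 120: 4, 122: 3, 124: 4, 126: 5, 128: 2, 130: 1, 132: 1, 134: 0, 136: 0, 138: 0, 140: 0, 142: 0, 144: 0, 146: 1, 148: 8, 150: 22, 152: 13, 154: 0, 156: 2, 158: 1, 160: 9, 162: 7, 164: 5, 166: 7, 168: 9, 170: 4, 172: 9, 174: 6, 176: 10, 178: 23, 180: 19, 182: 0, 184: 0, 186: 2, 188: 1, 190: 0, 192: 3, 194: 0, 196: 0, 198: 1}
ann [0.1492 0.1512 0.1629 0.1785] maxz [0.1812 0.1903 0.1986]
```

```bash
cat > col.py <<'E'
from station import bot
from h import *
import sys
def meas(c):
    Q=cloud(c).reshape(-1,3);hsv=cv2.cvtColor(c["pixels"],cv2.COLOR_RGB2HSV).reshape(-1,3)
    d=np.hypot(Q[:,0]-.5755,Q[:,1]+.1775)
    m=(d<.035)&(Q[:,2]>.118)&(hsv[:,1]<90)&(hsv[:,2]>90);z=Q[m,2]*1000
    # collar: isolated band just above a gap of shank; bar: densest 8mm band 20-36 above it
    h=[((z>a-3)&(z<a+3)).sum() for a in np.arange(130,158,.5)];a=np.arange(130,158,.5)[int(np.argmax(h))];k=abs(z-a)<4
    b=a+28;kb=abs(z-b)<4
    return "collar %.2f (%d) bartop %.2f (%d)"%(np.median(z[k]),k.sum(),np.median(z[kb]),kb.sum())
if __name__=="__main__":
    if sys.argv[1]=="re":
        for n in sys.argv[2:]:print(n,meas(load("s_%s.pkl"%n)))
    else:
        c=bot.capture("scene");pickle.dump(c,open("s_%s.pkl"%sys.argv[1],"wb"));print(meas(c))
E
python3 col.py re 5 6 7
for i in 8; do python3 -m pendant '[0.57,0,0,0,0,0,0.12, 0.57,0,0,0,0,0,0.08, 0.57,0,0,0,0,0,0]'; python3 st.py; python3 col.py 8;done
python3 -m pendant '[0.57,0,0,0,0,0,0.1, 0.57,0,0,0,0,0,0.1, 0.57,0,0,0,0,0,0]'; python3 st.py; python3 col.py 9
```

```text
5 collar 150.78 (50) bartop 178.61 (102)
6 collar 151.05 (34) bartop 178.28 (68)
7 collar 150.84 (43) bartop 179.32 (54)
t: 11.55
tcp_pos: [0.5757, -0.1766, 0.1742]
tcp_rot: [0.0, -0.285, 0.958, -0.0]
force: [-0.4, -0.6, 1.4]
grip_width: 0.018
t 11.55 tcp [ 0.5757 -0.1766  0.1742] yaw -146.86 zax [ 0. -0. -1.] q1 -0.409 q6 -0.987 F [-0.43 -0.57  1.36] T [ 0.07   0.146 -0.025] w 0.018
collar 151.91 (51) bartop 179.62 (63)
t: 11.98
tcp_pos: [0.5759, -0.1767, 0.1744]
tcp_rot: [0.0, -0.379, 0.925, -0.0]
force: [-0.3, 0.4, 3.2]
grip_width: 0.0182
t 11.97 tcp [ 0.5759 -0.1767  0.1744] yaw -135.41 zax [ 0.001 -0.    -1.   ] q1 -0.409 q6 -1.187 F [-0.31  0.37  3.17] T [ 0.106  0.092 -0.043] w 0.0182
collar 152.30 (58) bartop 180.24 (73)
```

The bolt is climbing and the fingers are starting to touch the collar (3 N upward). I'll raise the hand 4 mm and keep turning backward.

```bash
python3 -m pendant '[0.57,0,0,0.4,0,0,0, 0.57,0,0,0,0,0,0.1, 0.57,0,0,0,0,0,0.1, 0.57,0,0,0,0,0,0]'; python3 st.py; python3 col.py 10
python3 -m pendant '[0.57,0,0,0.03,0,0,0.1, 0.57,0,0,0.03,0,0,0.1, 0.57,0,0,0,0,0,0]'; python3 st.py; python3 col.py 11
python3 -m pendant '[0.57,0,0,0.03,0,0,0.1, 0.57,0,0,0.03,0,0,0.1, 0.57,0,0,0,0,0,0]'; python3 st.py; python3 col.py 12
```

```text
t: 12.52
tcp_pos: [0.5757, -0.1767, 0.178]
tcp_rot: [-0.0, -0.47, 0.883, -0.0]
force: [0.3, 1.0, 0.8]
grip_width: 0.0181
t 12.53 tcp [ 0.5757 -0.1767  0.178 ] yaw -123.9 zax [-0. -0. -1.] q1 -0.409 q6 -1.388 F [0.31 0.99 0.82] T [ 0.05   0.06  -0.016] w 0.0181
collar 152.80 (66) bartop 180.83 (59)
t: 12.95
tcp_pos: [0.5756, -0.1766, 0.1784]
tcp_rot: [-0.0, -0.556, 0.831, 0.0]
force: [-0.7, -0.2, -0.2]
grip_width: 0.0183
t 12.95 tcp [ 0.5756 -0.1766  0.1784] yaw -112.48 zax [-0.  0. -1.] q1 -0.409 q6 -1.588 F [-0.67 -0.21 -0.21] T [0.012 0.008 0.013] w 0.0183
collar 152.74 (60) bartop 180.56 (65)
t: 13.38
tcp_pos: [0.5755, -0.1765, 0.1789]
tcp_rot: [-0.0, -0.636, 0.772, 0.0]
force: [1.1, -0.5, -0.6]
grip_width: 0.0185
t 13.38 tcp [ 0.5755 -0.1765  0.1789] yaw -101.02 zax [-0.001  0.    -1.   ] q1 -0.409 q6 -1.787 F [ 1.08 -0.5  -0.64] T [ 0.054 -0.017 -0.014] w 0.0185
collar 152.99 (56) bartop 180.83 (70)
```

```bash
for i in 1; do python3 -m pendant '[0.57,0,0,0,0,0,0.1, 0.57,0,0,0,0,0,0.1, 0.57,0,0,0,0,0,0]'; python3 st.py; python3 col.py 13; done
python3 -m pendant '[0.57,0,0,0.03,0,0,0.1, 0.57,0,0,0,0,0,0.1, 0.57,0,0,0,0,0,0]'; python3 st.py; python3 col.py 14
```

```text
t: 13.8
tcp_pos: [0.5756, -0.1767, 0.1791]
tcp_rot: [0.0, 0.71, -0.704, -0.0]
force: [-0.9, 0.3, 0.3]
grip_width: 0.0184
t 13.8 tcp [ 0.5756 -0.1767  0.1791] yaw -89.58 zax [-0. -0. -1.] q1 -0.409 q6 -1.987 F [-0.94  0.3   0.26] T [-0.029  0.012  0.021] w 0.0184
collar 148.13 (58) bartop 176.25 (78)
t: 14.22
tcp_pos: [0.5756, -0.1767, 0.1796]
tcp_rot: [0.0, 0.776, -0.63, 0.0]
force: [0.5, 1.0, -0.3]
grip_width: 0.0185
t 14.22 tcp [ 0.5756 -0.1767  0.1796] yaw -78.13 zax [ 0. -0. -1.] q1 -0.409 q6 -2.187 F [ 0.52  0.98 -0.35] T [ 0.018 -0.02  -0.077] w 0.0185
collar 148.27 (62) bartop 176.32 (85)
```

The collar fell from 153.0 to 148.1 mm, so the bolt dropped into the thread start, with the tool yaw somewhere between -101° and -90°. I'll square up on the bar with a brief firm grip to read its angle before the forward turn.

```bash
python3 -m pendant '[0.57,0,0,-0.3,0,0,-0.1, 0.57,0,0,-0.2,0,0,-0.05, 1,0,0,0,0,0,0, 1,0,0,0,0,0,0, 1,0,0,0,0,0,0, 1,0,0,0,0,0,0]'; python3 st.py; python3 col.py 15
python3 - <<'E'
from h import *
cs=[load("s_%s.pkl"%n) for n in("12","15")]
cv2.imwrite("pics/c6.png",np.hstack([crop(c,170,175,66,80,6) for c in cs]))
E
```

```text
t: 15.02
tcp_pos: [0.5754, -0.1767, 0.1744]
tcp_rot: [0.0, 0.728, -0.686, -0.0]
force: [-1.4, -1.3, -1.1]
grip_width: 0.0126
t 15.03 tcp [ 0.5754 -0.1767  0.1744] yaw -86.55 zax [-0.001 -0.    -1.   ] q1 -0.409 q6 -2.04 F [-1.39 -1.29 -1.1 ] T [-0.112  0.423  0.021] w 0.0126
collar 148.17 (57) bartop 176.27 (69)
```

View pics/c6.png

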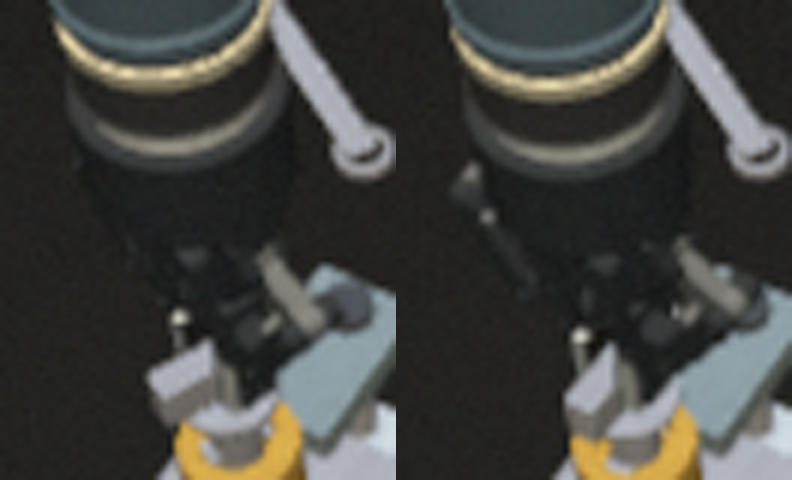

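```bash
python3 -m pendant '[0.57,0,0,0,0,0,0, 0.57,0,0,0,0,0,0, 0.57,0,0,-0.03,0,0,-0.15, 0.57,0,0,-0.03,0,0,-0.15, 0.57,0,0,-0.03,0,0,-0.15, 0.57,0,0,-0.03,0,0,-0.15, 0.57,0,0,-0.03,0,0,-0.15, 0.57,0,0,-0.03,0,0,-0.15, 0.57,0,0,-0.03,0,0,-0.15, 0.57,0,0,-0.03,0,0,-0.15, 0.57,0,0,-0.03,0,0,-0.15, 0.57,0,0,0,0,0,0]'; python3 st.py; python3 col.py 16
python3 -m pendant '[0.57,0,0,-0.03,0,0,-0.15, 0.57,0,0,-0.03,0,0,-0.15, 0.57,0,0,-0.03,0,0,-0.15, 0.57,0,0,-0.03,0,0,-0.15, 0.57,0,0,-0.03,0,0,-0.15, 0.57,0,0,-0.03,0,0,-0.15, 0.57,0,0,-0.03,0,0,-0.15, 0.57,0,0,-0.03,0,0,-0.15, 0.57,0,0,-0.03,0,0,-0.15, 0.57,0,0,-0.03,0,0,-0.15, 0.57,0,0,-0.03,0,0,-0.15, 0.57,0,0,-0.03,0,0,-0.15, 0.57,0,0,0,0,0,0]'; python3 st.py; python3 col.py 17
```

```text
t: 16.58
tcp_pos: [0.5758, -0.1765, 0.1721]
tcp_rot: [0.0, -0.141, 0.99, -0.0]
force: [-0.9, -0.7, 0.9]
grip_width: 0.018
t 16.57 tcp [ 0.5758 -0.1765  0.1721] yaw -163.78 zax [ 0.001 -0.    -1.   ] q1 -0.409 q6 -0.692 F [-0.94 -0.7   0.89] T [-0.034  0.067  0.036] w 0.018
collar 145.66 (58) bartop 174.00 (72)
t: 18.25
tcp_pos: [0.5758, -0.1765, 0.1682]
tcp_rot: [0.0, 0.687, 0.726, 0.0]
force: [-1.3, 0.4, -0.4]
grip_width: 0.0183
t 18.25 tcp [ 0.5758 -0.1765  0.1682] yaw 93.19 zax [ 0.  0. -1.] q1 -0.409 q6 1.106 F [-1.26  0.35 -0.42] T [ 0.024 -0.027 -0.004] w 0.0183
collar 142.62 (40) bartop 170.58 (70)
```

The bolt sinks with the turn: the collar is at 142.6 after about 170°. Now I'll open wide, swing back half a turn and take the bar again.

```bash
python3 -m pendant '[-1,0,0,0,0,0,0, -1,0,0,0,0,0,0, -1,0,0,0,0,0,0, -1,0,0,0,0,0,0, -1,0,0,0,0,0,0, -1,0,0,0,0,0,0]'; python3 st.py; python3 col.py 18
python3 - <<'E'
from h import *
c=load("s_18.pkl");cv2.imwrite("pics/c7.png",crop(c,150,165,100,100,5))
E
```

```text
t: 19.05
tcp_pos: [0.5756, -0.1767, 0.1682]
tcp_rot: [-0.0, 0.688, 0.725, -0.0]
force: [-0.0, -0.6, 0.1]
grip_width: 0.0853
t 19.05 tcp [ 0.5756 -0.1767  0.1682] yaw 92.98 zax [-0. -0. -1.] q1 -0.409 q6 1.11 F [-0.01 -0.61  0.13] T [ 0.007  0.032 -0.028] w 0.0853
collar 142.95 (81) bartop 170.67 (102)
```

View pics/c7.png

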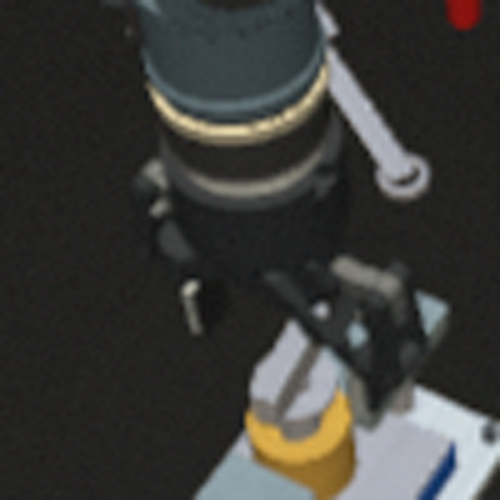

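The jaws are clear of the bar and the bolt stands started in the boss, with its collar at about (300,390). I'll swing back half a turn, then close loosely on the bar.

```bash
python3 -m pendant '[-1,0,0,0,0,0,0.185, -1,0,0,0,0,0,0.185, -1,0,0,0,0,0,0.185, -1,0,0,0,0,0,0.185, -1,0,0,0,0,0,0.185, -1,0,0,0,0,0,0.185, -1,0,0,0,0,0,0.185, -1,0,0,0,0,0,0.185, -1,0,0,0,0,0,0.185, -1,0,0,0,0,0,0.185, -1,0,0,0,0,0,0.185, -1,0,0,0,0,0,0.185, -1,0,0,0,0,0,0.185, -1,0,0,0,0,0,0.185, -1,0,0,0,0,0,0.185, -1,0,0,0,0,0,0.185, -1,0,0,0,0,0,0.185, -1,0,0,0,0,0,0]'; python3 st.py; python3 -m pendant '[0.57,0,0,0,0,0,0, 0.57,0,0,0,0,0,0, 0.57,0,0,0,0,0,0, 0.57,0,0,0,0,0,0, 0.57,0,0,0,0,0,0, 0.57,0,0,0,0,0,0, 0.57,0,0,0,0,0,0]';python3 st.py; python3 col.py 19
```

```text
t: 21.35
tcp_pos: [0.5757, -0.1766, 0.1682]
tcp_rot: [-0.0, 0.726, -0.688, -0.0]
force: [-0.5, 0.5, -0.2]
grip_width: 0.0852
t 21.35 tcp [ 0.5757 -0.1766  0.1682] yaw -86.95 zax [-0.  0. -1.] q1 -0.409 q6 -2.033 F [-0.45  0.54 -0.24] T [ 0.026 -0.036 -0.014] w 0.0852
t: 22.22
tcp_pos: [0.5756, -0.1766, 0.1682]
tcp_rot: [0.0, 0.726, -0.687, -0.0]
force: [-0.2, 0.7, 0.3]
grip_width: 0.0186
t 22.23 tcp [ 0.5756 -0.1766  0.1682] yaw -86.83 zax [-0.  0. -1.] q1 -0.409 q6 -2.035 F [-0.21  0.75  0.33] T [-0.036  0.078 -0.02 ] w 0.0186
collar 142.55 (38) bartop 170.52 (72)
```

```bash
python3 -m pendant '[0.57,0,0,-0.03,0,0,-0.15, 0.57,0,0,-0.03,0,0,-0.15, 0.57,0,0,-0.03,0,0,-0.15, 0.57,0,0,-0.03,0,0,-0.15, 0.57,0,0,-0.03,0,0,-0.15, 0.57,0,0,-0.03,0,0,-0.15, 0.57,0,0,-0.03,0,0,-0.15, 0.57,0,0,-0.03,0,0,-0.15, 0.57,0,0,-0.03,0,0,-0.15, 0.57,0,0,-0.03,0,0,-0.15, 0.57,0,0,-0.03,0,0,-0.15, 0.57,0,0,0,0,0,0]'; python3 st.py; python3 col.py 20
python3 -m pendant '[0.57,0,0,-0.03,0,0,-0.15, 0.57,0,0,-0.03,0,0,-0.15, 0.57,0,0,-0.03,0,0,-0.15, 0.57,0,0,-0.03,0,0,-0.15, 0.57,0,0,-0.03,0,0,-0.15, 0.57,0,0,-0.03,0,0,-0.15, 0.57,0,0,-0.03,0,0,-0.15, 0.57,0,0,-0.03,0,0,-0.15, 0.57,0,0,-0.03,0,0,-0.15, 0.57,0,0,-0.03,0,0,-0.15, 0.57,0,0,-0.03,0,0,-0.15, 0.57,0,0,0,0,0,0]'; python3 st.py; python3 col.py 21
```

```text
t: 23.78
tcp_pos: [0.5754, -0.1764, 0.165]
tcp_rot: [-0.0, 0.011, 1.0, 0.0]
force: [-1.4, 0.9, 0.5]
grip_width: 0.0186
t 23.77 tcp [ 0.5754 -0.1764  0.165 ] yaw 178.74 zax [-0.  0. -1.] q1 -0.409 q6 -0.387 F [-1.37  0.88  0.46] T [ 0.128  0.219 -0.017] w 0.0186
collar 139.73 (48) bartop 167.42 (80)
t: 25.32
tcp_pos: [0.5757, -0.1765, 0.1615]
tcp_rot: [-0.0, 0.741, 0.671, 0.0]
force: [-0.2, 1.1, 0.4]
grip_width: 0.0184
t 25.32 tcp [ 0.5757 -0.1765  0.1615] yaw 84.3 zax [ 0.  0. -1.] q1 -0.409 q6 1.261 F [-0.24  1.06  0.38] T [0.112 0.132 0.032] w 0.0184
collar 136.27 (40) bartop 164.63 (68)
```

The collar has sunk 11.9 mm since the thread start. I'll add a small extra turn so the full turn also holds counted from the drop point, then grip firmly.

```bash
python3 -m pendant '[0.57,0,0,-0.05,0,0,-0.1, 0.57,0,0,-0.05,0,0,-0.05, 0.57,0,0,0,0,0,0, 1,0,0,0,0,0,0, 1,0,0,0,0,0,0, 1,0,0,0,0,0,0, 1,0,0,0,0,0,0, 1,0,0,0,0,0,0, 1,0,0,0,0,0,0, 1,0,0,0,0,0,0]'; python3 st.py; python3 col.py 22
python3 - <<'E'
from h import *
a=load("scene0.pkl");c=load("s_22.pkl")
cv2.imwrite("pics/c8.png",cv2.resize(c["pixels"][:,:,::-1],(800,600),interpolation=cv2.INTER_CUBIC))
E
```

```text
t: 26.62
tcp_pos: [0.5753, -0.1767, 0.1609]
tcp_rot: [-0.0, 0.791, 0.612, -0.0]
force: [-4.2, 2.2, 5.9]
grip_width: 0.0128
t 26.62 tcp [ 0.5753 -0.1767  0.1609] yaw 75.51 zax [-0.001 -0.    -1.   ] q1 -0.409 q6 1.415 F [-4.21  2.15  5.91] T [0.171 1.106 0.023] w 0.0128
collar 136.16 (61) bartop 163.84 (57)
```

View pics/c8.png

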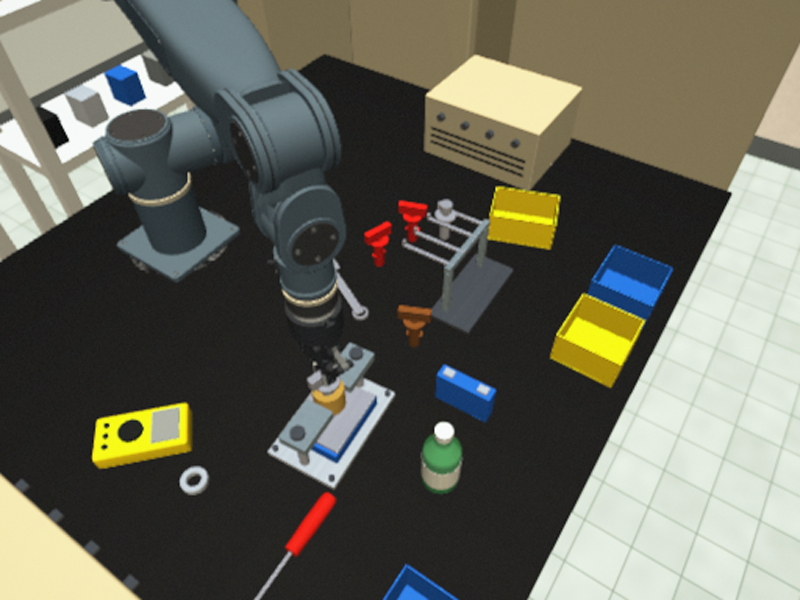

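The bolt is gripped in the boss at about (325,385). The pin still hangs at (445,210) and the other objects are where they were. I'm handing the job in.

```bash
python3 -c "
from station import bot
print(bot.sign_off())"; python3 st.py
```

```text
the job is handed in; nothing more can be done
None
the job is handed in; nothing more can be done
```

The clamp bolt is started in the boss and still gripped. I lifted it off its fork, stood it in the boss and turned it backward about 100–110° until it dropped. I then turned it forward about one full turn, re-gripping once halfway, and handed the job in at about 26.6 s.

**What the last checks showed**
- **Drop:** the collar fell about 5 mm at the thread start, from 153.0 to 148.1 mm. The text gives 6 mm, and my camera reading is good to about 1 mm.
- **Forward turn:** the collar then sank 12.0 mm, to 136.2 mm, which matches one turn at 12 mm per turn.
- **Turn angle:** by the tool angle, the bar turned about 378° counted from where I gripped it after the drop. Counted from the drop itself it is about 360°, uncertain by about 6° because of slack in the loose grip.
- **Grip and forces:** the jaws are shut on the bar, and the last wrist force reading was under 8 N.
- **Bystanders:** in the last picture the pin still hangs and the other objects look unmoved. I judged this by eye, not by measurement.

**What disagreed**
- **Camera views:** the two cameras differed by about 4 mm in absolute position. I corrected the bolt over the boss using one camera alone.
- **Gripper reading:** it showed 12.6 mm on the 14 mm bar throughout. I put this down to pad compression or sensor bias and did not check it.

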